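# Square up the slipped clock plates

## Task

The three rectangular aluminium clock plates have slipped out of line in their squaring tray, the wooden board with two steel stop ribs. Tap the stack's edges from the two open sides until all three plates sit squarely in the corner between the ribs, edges lined up and touching the ribs (a centimetre is near enough). Keep them stacked: do not lift plates off the pile or tip them up.

Things in the scene. Friction and masses are not known exactly. Their poses are not given: they have to be found in the camera images.
- tray: fixed wooden board 170 (x) by 150 (y) mm, 8 mm thick, with two steel stop ribs in an L, 12 mm thick, tops 34 mm above the bench. Origin: centre of the underside, on the bench, z up. Inner face of the +x rib at x = +65 mm, of the +y rib at y = +55 mm; -x and -y sides open. Home for every plate: centre at x = +25, y = +25 mm, 80 mm side along x. A board with round aluminium discs is not part of the job
- plate_low: aluminium plate, the lowest of three stacked: 80 x 60 x 8 mm, about 0.1 kg, loose, with small dark holes. Origin at its centre (half-way up), x along the 80 mm side, z up. Starts 14 to 44 mm short of home along each side, turned by up to 11 degrees; its centre is 12 mm above the tray's origin, as it rests on the board.
- plate_mid: aluminium plate, the middle one of three stacked: 80 x 60 x 8 mm, about 0.1 kg, loose, with small dark holes. Origin at its centre (half-way up), x along the 80 mm side, z up. Starts 14 to 44 mm short of home along each side, turned by up to 11 degrees; its centre is 20 mm above the tray's origin, lying on the lowest plate.
- plate_top: aluminium plate, the uppermost of three stacked: 80 x 60 x 8 mm, about 0.1 kg, loose, with small dark holes. Origin at its centre (half-way up), x along the 80 mm side, z up. Starts 14 to 44 mm short of home along each side, turned by up to 11 degrees; its centre is 28 mm above the tray's origin (stack top 32 mm above the bench). A tap at one point can wedge a crooked plate; a wide tap, or taps near both ends of the edge, turn it straight.
Things that resemble listed ones, but are neither listed nor needed, are in the scene too. Leave any turquoise look-alike of the plate_low alone.

How it is judged:
At the end, for the whole second after the job is handed in: All three plates lie still and flat on one another on the tray's board, each with its centre within 10 mm, along each of the tray's two sides, of its place fully home in the corner, and its sides within 10 degrees of the ribs (x of plate_low in the frame of tray between 0.015 and 0.035 m and y of plate_low in the frame of tray between 0.015 and 0.035 m and z of plate_low in the frame of tray between 0.008 and 0.016 m and angle between the x axis of each of plate_low, plate_mid, plate_top and the x axis of tray, either way round below 0.175 rad and linear speed of each of plate_low, plate_mid, plate_top below 0.02 m/s and x of plate_mid in the frame of tray between 0.015 and 0.035 m and y of plate_mid in the frame of tray between 0.015 and 0.035 m and z of plate_mid in the frame of tray between 0.016 and 0.024 m and x of plate_top in the frame of tray between 0.015 and 0.035 m and y of plate_top in the frame of tray between 0.015 and 0.035 m and z of plate_top in the frame of tray between 0.024 and 0.032 m); the robot touches nothing.
It fails at once if a plate is lifted more than 15 mm off its place in the stack (z of plate_low in the frame of tray above 0.027 m or z of plate_mid in the frame of tray above 0.035 m or z of plate_top in the frame of tray above 0.043 m).
It fails at once if a plate is tipped up by more than 25 degrees (angle between any of plate_low, plate_mid, plate_top's own z axis and vertical above 0.44 rad).
It also fails if it takes over 40 s, if anything falls off the work surface, if the arm or the gripper's body presses on something with over 40 N, if the wrist force passes 120 N, or if a joint passes its speed limit or range.

## Robot

A 7-joint arm with a two-finger parallel gripper is mounted at the origin on the work surface. World frame = base frame: x ahead of the robot, y to its left, z up, the work surface at z = 0. Lengths are in m, angles in rad, forces in N, time in s.
With the tool pointing down it reaches from about 0.35 to 0.9 m from the base axis. Payload 8.1 kg.
Tool frame: the origin (TCP) lies midway between the tips of the shut fingers; the grasp point (between the pads) lies 19 mm behind it; z points along the fingers, y is the line along which they close (so a half turn about z gives the same grasp; the last joint's range is limited). The gripper opens to 92 mm and grips with 3 to 60 N. Pads are 19 mm wide; open, the fingers measure 130 mm over their backs; the gripper's body (75 mm by 190 mm) begins 47 mm behind the grasp point.
Start: joints at [1.074, 0.434, 0.025, 1.573, -0.012, 1.134, -0.075], TCP at [0.24, -0.577, 0.227] pointing down, gripper open.
Joint ranges: [-2.62, 2.62], [-0.44, 2.09], [-1.27, 1.32], [0.08, 2.57], [-1.32, 4.46], [0.12, 2], [-2.74, 2.74]. Speed limits (rad/s): [2.22, 2.22, 3.01, 3.01, 3.14, 3.14, 3.14].

## Interface

Orientations are given as a rotation vector (axis times angle).
In Python, from cell import readout, get_image, calibration, ticket gives the robot as it stands. The module is installed in compiled form; this text tells all that it offers.
- The arm moves only by the tool move_arm, never from a script. Its argument "series" is a list of rows, each a list of 6 numbers: the shift along the world's x, y, z as a fraction of full scale, then the turn, a rotation vector about the world's x, y, z as a fraction of full scale. A call has 1 to 5 rows; each row is the pose to reach, as a shift and turn from the pose commanded when the call began; what a row does not reach only later rows make up. Full scale, the value 1, is 0.75 m for a shift and 60 degrees for a turn. A row lasts 1/10 s, in which the tool goes at most 50 mm and 8.59 degrees, less where a joint would pass 70% of its speed; a pose out of reach is approached as far as the arm can. A call with a number of a shift or a turn outside -1 to 1 is refused whole. A call with a gripper value outside its range is refused whole. "claw" is the opening, from -1 (shut) to 1 (fully open), so that 0 is half open, set as the call begins (left out, the last holds). The fingers move at their own pace and stop on an object; "squeeze" is the grip in N (left out, the last holds). Time passes only in rows, so rows that repeat a pose let the fingers close. It gives the time, the measured TCP pose, the force, the opening and the grip force at its end, in the units of the state.
- readout.observe(): the state, without advancing time (a new reading comes with each control period).
- get_image(name): name is "side" or "top"; returns (picture, depth): 400x640x3 uint8, red, green, blue; 400x640 float32, m along the optical axis (not along the pixel's ray), 0 where there is no reading.
- calibration(name): a dict with "fx", "fy", "cx", "cy" (pixels), "k1" (the pictures are not rectified: a ray, as slopes to the right and down, at radius r is drawn at 1 + k1 r^2 times it, then the intrinsics apply), "view" (4x4, takes a point from world to camera coordinates). Camera axes: x right, y down, z forward; pixel columns grow to the right and rows downward; lengths in m; the calibration is good to about 2 mm. A picture is of the moment at which its call begins. calibration takes no time and is no camera call.
- ticket.sign_off(): hands the job in; it is judged then, once.
The state is a dict: "clock": time; "joints": joint angles; "dq": joint speeds; "joint_efforts": joint torques, N m; "position": TCP position; "ee_rot": TCP orientation; "force": force on the tool from outside, world axes, zero at the start; "ft_torque": the same for the moment, N m; "width": opening from 0.0 (shut) to 1.0 (fully open); "gripper_force": force on a finger pad.
Only numpy, scipy, OpenCV 4.12 (cv2) and the standard library are available. Lean on these libraries where they do the work, as an engineer would, in place of code of your own. Each camera call takes 0.05 s, during which the arm holds its last target. There are 200 camera calls.

## Working session

There is one attempt and no reset: what is moved stays moved. The work goes in short steps, Python scripts to look and compute and a tool call to move; the robot and the scene stay as the last step left them, time stands still between calls to the robot, and variables do not carry over. Pictures are saved under pics/ and viewed, at most 10 in all, crops included, and the job is handed in when it is done.

Besides the shell and the picture viewer there is one more tool, called after "Emit:" by a JSON object that holds its "fn" and its "kwargs", one argument or row to a line. move_arm: Moves the arm, as the interface text tells. Shift numbers are shares of 0.75 m and turn numbers shares of 60 degrees, none past 1 either way. Its arguments: {"type":"object","properties":{"series":{"type":"array"},"claw":{"type":"number"},"squeeze":{"type":"number"}},"required":["series"]}

```bash
mkdir -p pics; cat > h.py <<'E'
import numpy as np, cv2
from cell import readout,get_image,calibration,ticket
def ray(name,u,v,z):
    c=calibration(name); x=(u-c['cx'])/c['fx']; y=(v-c['cy'])/c['fy']
    r=np.hypot(x,y); s=r
    for _ in range(20): s=r/(1+c['k1']*s*s)
    f=s/r if r>0 else 1
    V=np.array(c['view']); R=V[:3,:3]; t=V[:3,3]; o=-R.T@t; d=R.T@np.array([x*f,y*f,1])
    return o+d*(z-o[2])/d[2]
def proj(name,p):
    c=calibration(name);V=np.array(c['view']);q=V[:3,:3]@p+V[:3,3];x,y=q[:2]/q[2];k=1+c['k1']*(x*x+y*y)
    return np.array([c['fx']*x*k+c['cx'],c['fy']*y*k+c['cy']])
def save(name,fn,crop=None,s=1):
    im,d=get_image(name); 
    np.savez(''+fn,im=im,d=d)
    a=im[...,::-1]
    if crop: a=a[crop[1]:crop[3],crop[0]:crop[2]]
    cv2.imwrite('pics/'+fn+'.png',cv2.resize(a,None,fx=s,fy=s,interpolation=cv2.INTER_CUBIC)); return im,d
E
python3 - <<'E'
from h import *
save('top','t0');save('side','s0')
for n in('top','side'):print(calibration(n))
s=readout.observe();print(s['clock'],s['position'],s['ee_rot'])
E
```

```text
{'fx': 405.5378385317653, 'fy': 405.5378385317653, 'cx': 314.1753561812117, 'cy': 196.6939805463117, 'k1': 0.01660462416542578, 'view': array([[ 2.20183785e-02, -9.99757511e-01, -3.31340826e-04,
        -1.61402647e-02],
       [-9.84413108e-01, -2.16225923e-02, -1.74537380e-01,
         6.20081866e-01],
       [ 1.74487892e-01,  4.16920635e-03, -9.84650493e-01,
         6.39373585e-01],
       [ 0.00000000e+00,  0.00000000e+00,  0.00000000e+00,
         1.00000000e+00]])}
{'fx': 442.89729609351934, 'fy': 442.89729609351934, 'cx': 320.71613590957287, 'cy': 205.1779805289307, 'k1': -0.08446106871550725, 'view': array([[-0.91877819, -0.39476108,  0.0032141 ,  0.58769632],
       [-0.30513476,  0.70496651, -0.64024605,  0.23830787],
       [ 0.25047839, -0.58922484, -0.76816318,  0.65590162],
       [ 0.        ,  0.        ,  0.        ,  1.        ]])}
0.1 [ 0.23958617 -0.57675664  0.22603225] [-3.07957510e+00 -6.14264096e-01  6.65821446e-04]
```

View pics/t0.png

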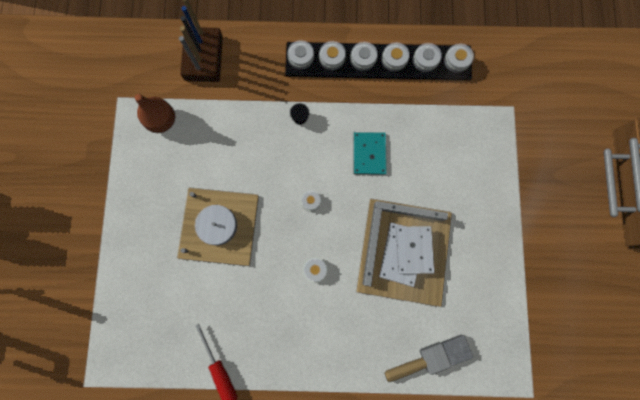

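View pics/s0.png

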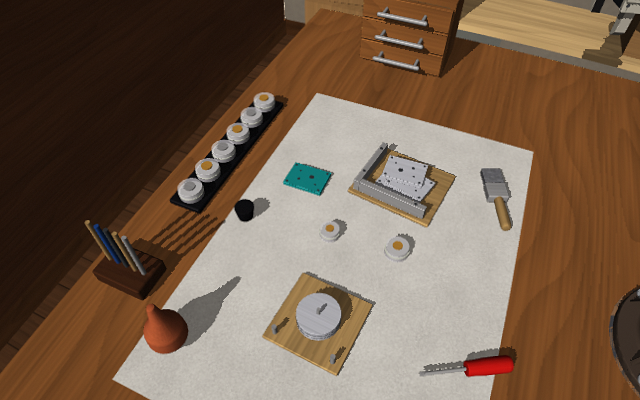

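The tray with its ribs and pale plates is at top (408,250) and side (403,183). The look-alikes are the turquoise plate at top (370,153) and the disc board at top (218,227). Only the stack at (408,250) has rectangular aluminium plates and L-shaped ribs, so I'll confirm it in one crop.

```bash
python3 - <<'E'
import numpy as np,cv2
a=np.load('t0.npz')['im'][190:310,345:465,::-1]; b=np.load('s0.npz')['im'][135:235,340:465,::-1]
A=cv2.resize(a,(400,400),interpolation=cv2.INTER_CUBIC);B=cv2.resize(b,(400,320),interpolation=cv2.INTER_CUBIC)
B=cv2.copyMakeBorder(B,0,80,0,0,cv2.BORDER_CONSTANT)
cv2.imwrite('pics/c0.png',np.hstack([A,B]))
E
```

```text
(no output)
```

View pics/c0.png

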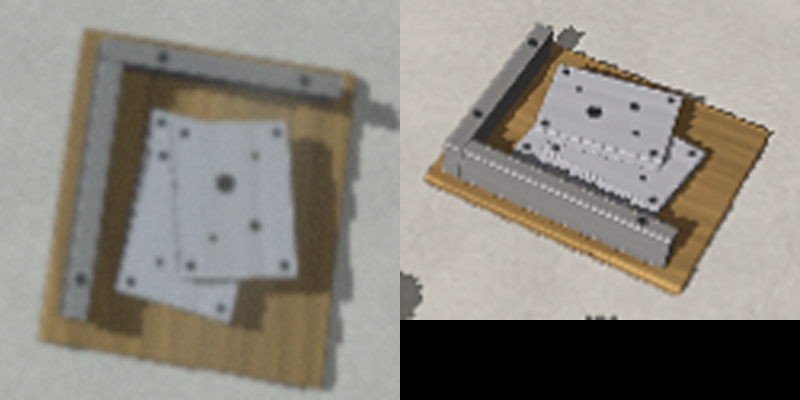

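The crop confirms it: pale plates with dark holes inside the grey L ribs. The inner rib corner is at crop (122,65). The top plate's corners are about (165,115), (287,120), (297,275) and (182,280), and a lower plate shows at the lower left.

```bash
cat >> h.py <<'E'
def c2(n,p,z,o=(345,190),s=10/3): return ray(n,(p[0]+.5)/s+o[0]-.5,(p[1]+.5)/s+o[1]-.5,z)[:2]
from scipy.spatial.transform import Rotation as Ro
E
python3 - <<'E'
from h import *
P=lambda p,z:c2('top',p,z)
br=[P(p,.008) for p in[(355,75),(328,388),(40,342)]]
print('board',np.round(br,4),[np.linalg.norm(br[i+1]-br[i]) for i in(0,1)])
c,a,b=P((122,65),.034),P((340,97),.034),P((88,320),.034)
print('rib',c,a,b,'ang',np.degrees(np.arctan2(*(c-b)[::-1])),np.degrees(np.arctan2(*(c-a)[::-1])),'bd ang',np.degrees(np.arctan2(*(br[0]-br[1])[::-1])),np.degrees(np.arctan2(*(br[2]-br[1])[::-1])))
th=np.arctan2(*(br[0]-br[1])[::-1])
ex=(br[0]-br[1])/np.linalg.norm(br[0]-br[1]);ey=np.array([-ex[1],ex[0]])
o1=(br[0]+br[2])/2; o2=c-ex*.065-ey*.055
print('org',o1,o2)
T=lambda p,z:np.round(1000*np.array([(P(p,z)-o2)@ex,(P(p,z)-o2)@ey]))
for p in[(157,115),(287,120),(297,275),(182,280)]:print('top',T(p,.032))
for p in[(155,108),(115,290),(230,322)]:print('low',T(p,.016),T(p,.024))
s=readout.observe();R=Ro.from_rotvec(s['ee_rot']).as_matrix();print(R.round(3))
E
```

```text
board [[ 0.6056 -0.251 ]
 [ 0.4403 -0.2307]
 [ 0.4601 -0.0805]] [np.float64(0.16646666905309407), np.float64(0.15148992389307067)]
rib [ 0.60434742 -0.12039024] [ 0.58997498 -0.23403269] [ 0.47298293 -0.10214221] ang -7.908430849631621 82.79202791360933 bd ang -7.029630017758358 82.48632476165561
org [ 0.53284755 -0.16574459] [ 0.53310498 -0.16702193]
top [42. 34.]
top [ 49. -34.]
top [-30. -46.]
top [-41.  12.]
low [47. 32.] [46. 34.]
low [-51.  42.] [-51.  44.]
low [-58. -19.] [-58. -17.]
[[ 0.923  0.384 -0.001]
 [ 0.384 -0.923  0.001]
 [-0.    -0.001 -1.   ]]
```

Emit:
{"fn": "move_arm", "kwargs": {
  "series": [
    [0.378, 0.448, -0.169, 0, 0, 1],
    [0.378, 0.448, -0.169, 0, 0, 1],
    [0.378, 0.448, -0.169, 0, 0, 1],
    [0.378, 0.448, -0.169, 0, 0, 1],
    [0.378, 0.448, -0.169, 0, 0, 1]
  ],
  "claw": -0.35
}}

```text
clock: 0.6
position: [0.3955, -0.3919, 0.1569]
ee_rot: [-2.637, -1.708, -0.0]
force: [1.3, -0.7, -0.4]
width: 0.614
gripper_force: 0.0
```

Emit:
{"fn": "move_arm", "kwargs": {
  "series": [
    [0.17, 0.2015, -0.076, 0, 0, 0.278],
    [0.17, 0.2015, -0.076, 0, 0, 0.278],
    [0.17, 0.2015, -0.076, 0, 0, 0.278],
    [0.17, 0.2015, -0.076, 0, 0, 0.278],
    [0.17, 0.2015, -0.076, 0, 0, 0.278]
  ]
}}

```text
clock: 1.1
position: [0.5255, -0.2349, 0.0989]
ee_rot: [-2.356, -2.074, -0.005]
force: [0.1, 0.4, -0.5]
width: 0.328
gripper_force: 0.0
```

```bash
cat >> h.py <<'E'
O=np.array([.533,-.1665]);A=np.radians(-7.5);ex=np.array([np.cos(A),np.sin(A)]);ey=np.array([-ex[1],ex[0]])
def where():
    s=readout.observe();R=Ro.from_rotvec(s['ee_rot']).as_matrix();d=s['position'][:2]-O
    print('clk',s['clock'],'tray mm',np.round([d@ex*1e3,d@ey*1e3],1),'z',s['position'][2],'yaw tool y rel ex',np.degrees(np.arctan2(R[1,1],R[0,1])-A),'w',s['width'],'F',np.round(s['force'],1))
def go(x,y,z):
    s=readout.observe();p=np.r_[O+(ex*x+ey*y)*1e-3,z*1e-3];print('to',(x,y,z),np.round((p-s['position'])/.75,4))
E
python3 -c "
from h import *
where();go(0,-75,10.5);print('per mm ex',ex/750,'ey',ey/750)"
```

```text
clk 1.1 tray mm [  1.5 -68.8] z 0.09890777216915798 yaw tool y rel ex 0.21856385145482707 w 0.3282935852831027 F [ 0.1  0.4 -0.5]
to (0, -75, 10.5) [-0.003  -0.0079 -0.1179]
per mm ex [ 0.00132193 -0.00017403] ey [0.00017403 0.00132193]
```

Emit:
{"fn": "move_arm", "kwargs": {
  "series": [
    [-0.003, -0.008, 0, 0, 0, 0],
    [-0.003, -0.008, -0.06, 0, 0, 0],
    [-0.003, -0.008, -0.1, 0, 0, 0],
    [-0.003, -0.008, -0.117, 0, 0, 0],
    [-0.003, -0.008, -0.117, 0, 0, 0]
  ]
}}

```text
clock: 1.6
position: [0.518, -0.2497, 0.0115]
ee_rot: [-2.367, -2.061, 0.003]
force: [0.3, 0.1, -1.2]
width: 0.325
gripper_force: 0.0
```

```bash
python3 -c "
from h import *
where();go(0,-75,11);go(5,-17,11)
save('side','s1',(340,110,500,230),5)"
```

```text
clk 1.6 tray mm [ -4.1 -84.5] z 0.011478235732319028 yaw tool y rel ex -0.40421460176403706 w 0.3248887376568718 F [ 0.3  0.1 -1.2]
to (0, -75, 11) [ 0.007   0.0119 -0.0006]
to (5, -17, 11) [ 0.0237  0.0877 -0.0006]
```

View pics/s1.png

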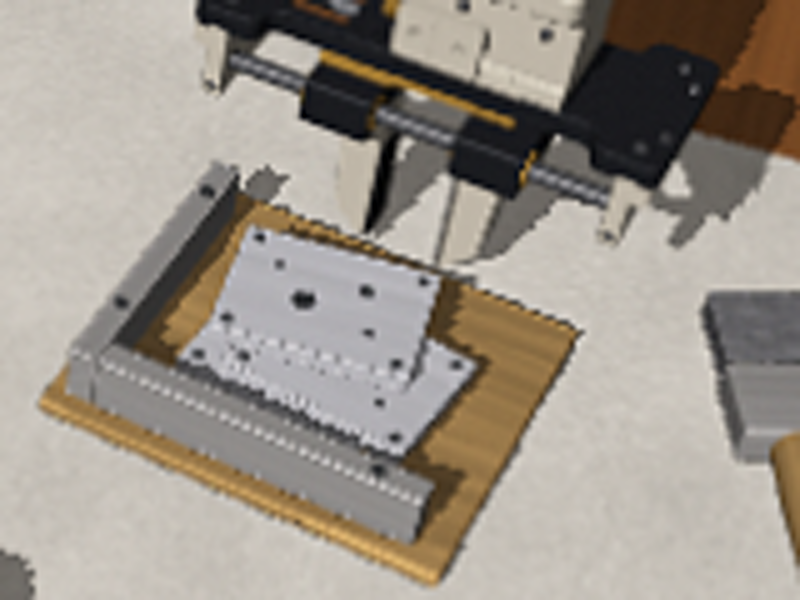

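The fingers (crop about (365,220) and (450,250)) are just off the open -y side of the tray, clear of the stack. Pushing +y slowly.

Emit:
{"fn": "move_arm", "kwargs": {
  "series": [
    [0.007, 0.013, 0, 0, 0, 0],
    [0.009, 0.027, 0, 0, 0, 0],
    [0.01, 0.037, 0, 0, 0, 0],
    [0.012, 0.046, 0, 0, 0, 0],
    [0.013, 0.054, 0, 0, 0, 0]
  ]
}}

```text
clock: 2.15
position: [0.5301, -0.2072, 0.0132]
ee_rot: [2.366, 2.066, 0.0]
force: [-0.0, -1.1, 0.7]
width: 0.323
gripper_force: 0.5
```

```bash
python3 -c "
from h import *
where();go(5,-17,11)"
```

```text
clk 2.15 tray mm [  2.5 -40.7] z 0.01318573773719917 yaw tool y rel ex -0.24665455185839877 w 0.32309340608251946 F [-0.  -1.1  0.7]
to (5, -17, 11) [ 0.0075  0.0309 -0.0029]
```

Emit:
{"fn": "move_arm", "kwargs": {
  "series": [
    [0.001, 0.007, -0.001, 0, 0, 0],
    [0.002, 0.013, -0.001, 0, 0, 0],
    [0.003, 0.019, -0.001, 0, 0, 0],
    [0.004, 0.025, -0.001, 0, 0, 0],
    [0.004, 0.029, -0.001, 0, 0, 0]
  ]
}}

```text
clock: 2.65
position: [0.5329, -0.186, 0.012]
ee_rot: [2.367, 2.065, 0.0]
force: [0.4, -3.8, 2.2]
width: 0.328
gripper_force: 1.4
```

```bash
python3 -c "
from h import *
where();go(5,-17,11)"
```

```text
clk 2.65 tray mm [  2.4 -19.3] z 0.012036124235930576 yaw tool y rel ex -0.2910445907253122 w 0.32771682125894896 F [ 0.4 -3.8  2.2]
to (5, -17, 11) [ 0.0038  0.0026 -0.0014]
```

Emit:
{"fn": "move_arm", "kwargs": {
  "series": [
    [0.001, 0.003, -0.001, 0, 0, 0],
    [0.001, 0.003, -0.001, 0, 0, 0],
    [-0.004, -0.025, -0.001, 0, 0, 0],
    [-0.005, -0.035, 0.03, 0, 0, 0],
    [-0.005, -0.035, 0.09, 0, 0, -0.1]
  ]
}}

```text
clock: 3.15
position: [0.5258, -0.2129, 0.0769]
ee_rot: [-2.469, -1.932, 0.006]
force: [1.2, -0.1, -0.6]
width: 0.325
gripper_force: 0.0
```

```bash
python3 -c "
from h import *
where();go(-90,22,70)
save('top','t1',(345,190,465,310),4)"
```

```text
clk 3.15 tray mm [ -1.1 -47. ] z 0.07694448693460398 yaw tool y rel ex -6.420901287923412 w 0.32471997032584154 F [ 1.2 -0.1 -0.6]
to (-90, 22, 70) [-0.1055  0.1067 -0.0093]
```

View pics/t1.png

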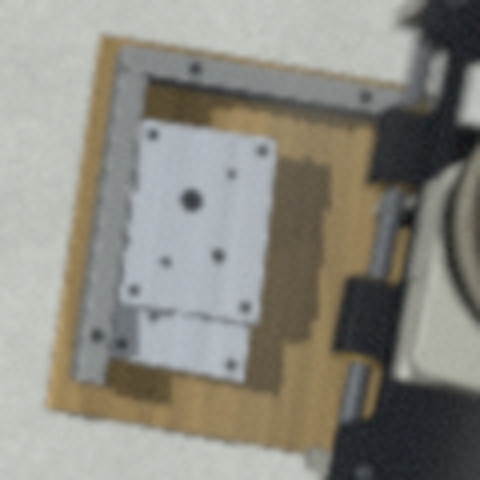

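The plates are now straight and against the +y rib. The lower one (crop (190,345)) lags toward -x. Next is the +x push.

Emit:
{"fn": "move_arm", "kwargs": {
  "series": [
    [-0.1, 0.1, 0, 0, 0, -0.9],
    [-0.105, 0.107, 0, 0, 0, -0.9],
    [-0.105, 0.107, 0, 0, 0, -0.9],
    [-0.105, 0.107, 0, 0, 0, -0.9],
    [-0.105, 0.107, 0, 0, 0, -0.9]
  ],
  "claw": -0.83
}}

```text
clock: 3.7
position: [0.4497, -0.1309, 0.0795]
ee_rot: [-3.012, -0.892, -0.0]
force: [0.3, 0.2, -0.5]
width: 0.085
gripper_force: 0.0
```

```bash
python3 -c "
from h import *
where();go(-90,22,70)"
```

```text
clk 3.7 tray mm [-87.2  24.4] z 0.07945862758680661 yaw tool y rel ex -49.50419571038466 w 0.08544805773584953 F [ 0.3  0.2 -0.5]
to (-90, 22, 70) [-0.0041 -0.0027 -0.0126]
```

Emit:
{"fn": "move_arm", "kwargs": {
  "series": [
    [-0.004, -0.003, 0, 0, 0, -0.675],
    [-0.004, -0.003, 0, 0, 0, -0.675],
    [-0.004, -0.003, 0, 0, 0, -0.675],
    [-0.004, -0.003, -0.03, 0, 0, -0.675],
    [-0.004, -0.003, -0.03, 0, 0, -0.675]
  ]
}}

```text
clock: 4.2
position: [0.4459, -0.1334, 0.0551]
ee_rot: [-3.134, 0.206, 0.005]
force: [-0.1, 0.1, 0.2]
width: 0.084
gripper_force: 0.0
```

```bash
python3 -c "
from h import *
where();go(-90,22,11)"
```

```text
clk 4.2 tray mm [-90.7  21.4] z 0.055147811954542936 yaw tool y rel ex -90.03374088685824 w 0.08416362856366255 F [-0.1  0.1  0.2]
to (-90, 22, 11) [ 0.001   0.0006 -0.0589]
```

Emit:
{"fn": "move_arm", "kwargs": {
  "series": [
    [0.001, 0, -0.045, 0, 0, 0],
    [0.001, 0, -0.058, 0, 0, 0],
    [0.001, 0, -0.058, 0, 0, 0],
    [0.012, -0.001, -0.058, 0, 0, 0],
    [0.022, -0.002, -0.058, 0, 0, 0]
  ]
}}

```text
clock: 4.7
position: [0.4651, -0.1361, 0.0145]
ee_rot: [3.135, -0.199, 0.003]
force: [0.0, 0.6, -0.0]
width: 0.089
gripper_force: 0.0
```

```bash
python3 -c "
from h import *
where();go(-27,22,11)"
```

```text
clk 4.7 tray mm [-71.3  21.3] z 0.01448433955972405 yaw tool y rel ex -89.75430755683672 w 0.08946522158203775 F [ 0.   0.6 -0. ]
to (-27, 22, 11) [ 0.0586 -0.0067 -0.0046]
```

Emit:
{"fn": "move_arm", "kwargs": {
  "series": [
    [0.009, -0.001, -0.002, 0, 0, 0],
    [0.018, -0.002, -0.002, 0, 0, 0],
    [0.027, -0.003, -0.002, 0, 0, 0],
    [0.035, -0.004, -0.002, 0, 0, 0],
    [0.042, -0.005, -0.002, 0, 0, 0]
  ]
}}

```text
clock: 5.2
position: [0.4948, -0.1398, 0.0119]
ee_rot: [-3.135, 0.199, 0.003]
force: [-3.9, -1.0, 3.1]
width: 0.09
gripper_force: 2.4
```

```bash
python3 -c "
from h import *
where();go(-26,22,11)"
```

```text
clk 5.2 tray mm [-41.4  21.5] z 0.011866954815319467 yaw tool y rel ex -89.774179359968 w 0.09001696850903951 F [-3.9 -1.   3.1]
to (-26, 22, 11) [ 0.0204 -0.002  -0.0012]
```

Emit:
{"fn": "move_arm", "kwargs": {
  "series": [
    [0.006, -0.001, 0, 0, 0, 0],
    [0.011, -0.001, 0, 0, 0, 0],
    [0.016, -0.002, 0, 0, 0, 0],
    [0.02, -0.002, 0, 0, 0, 0],
    [0.02, -0.002, 0, 0, 0, 0]
  ]
}}

```text
clock: 5.7
position: [0.511, -0.1413, 0.012]
ee_rot: [3.135, -0.199, 0.002]
force: [-0.9, 0.2, -0.0]
width: 0.083
gripper_force: 0.5
```

```bash
python3 -c "
from h import *
where();go(-26,22,11)
save('side','s2',(340,110,500,230),5)"
```

```text
clk 5.7 tray mm [-25.1  22.1] z 0.011976649048283439 yaw tool y rel ex -89.75821808875448 w 0.08349097916415947 F [-0.9  0.2 -0. ]
to (-26, 22, 11) [-0.0013  0.     -0.0013]
```

View pics/s2.png

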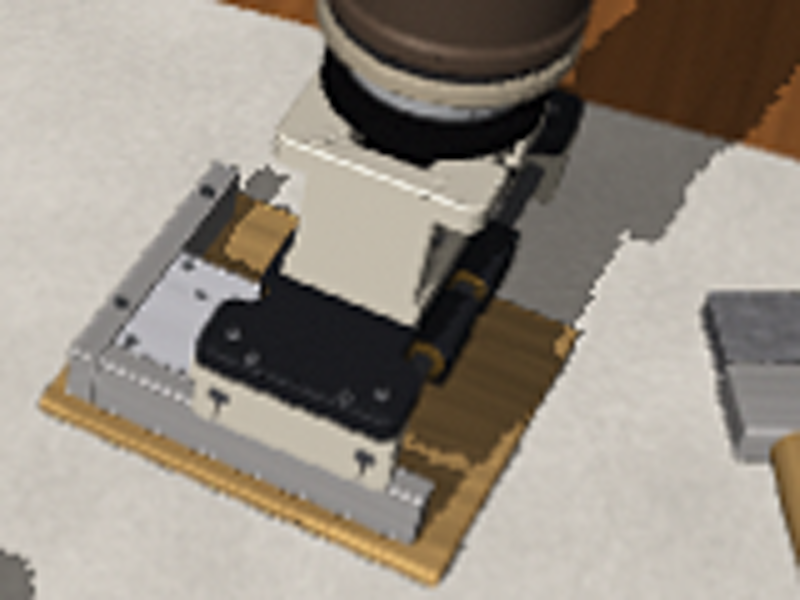

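The plates are now close to the +x rib (crop (165,290)) with no jam. One more small nudge, then I'll withdraw and look.

Emit:
{"fn": "move_arm", "kwargs": {
  "series": [
    [0.003, 0, 0, 0, 0, 0],
    [0.003, 0, 0, 0, 0, 0],
    [-0.03, 0.004, 0, 0, 0, 0],
    [-0.06, 0.008, 0.03, 0, 0, 0],
    [-0.1, 0.013, 0.09, 0, 0, 0]
  ]
}}

```text
clock: 6.25
position: [0.4367, -0.1311, 0.0751]
ee_rot: [-3.135, 0.197, 0.004]
force: [0.3, -0.6, 1.6]
width: 0.086
gripper_force: 0.0
```

Emit:
{"fn": "move_arm", "kwargs": {
  "series": [
    [-0.06, -0.06, 0.04, 0, 0, 0.7],
    [-0.1, -0.12, 0.05, 0, 0, 0.7],
    [-0.1, -0.19, 0.05, 0, 0, 0.7],
    [-0.1, -0.19, 0.05, 0, 0, 0.7],
    [-0.1, -0.19, 0.05, 0, 0, 0.7]
  ],
  "claw": -0.35
}}

```text
clock: 6.75
position: [0.3623, -0.2795, 0.1147]
ee_rot: [3.003, 0.907, 0.003]
force: [-0.1, 0.6, -0.5]
width: 0.322
gripper_force: 0.0
```

```bash
python3 -c "
from h import *
where();go(20,-75,70)
save('top','t2',(345,190,465,310),4)"
```

```text
clk 6.75 tray mm [-154.4 -134.3] z 0.1146969077827514 yaw tool y rel ex -48.888302946372555 w 0.3215393346889509 F [-0.1  0.6 -0.5]
to (20, -75, 70) [ 0.2409  0.0481 -0.0596]
```

View pics/t2.png

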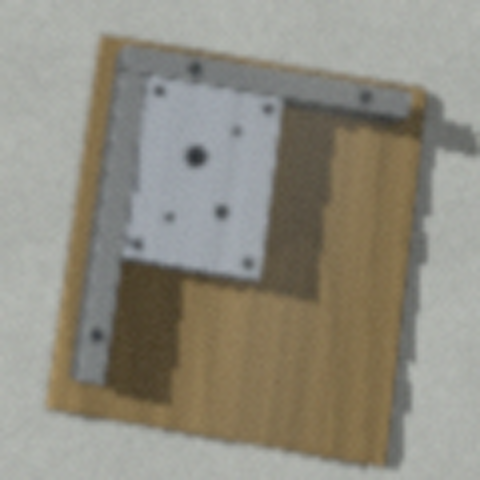

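The top plate sits in the corner: corners at crop (143,76), (280,97), (262,278) and (123,260), with no lower plate showing. I'll check the lower plates from the side and measure the corners.

```bash
python3 -c "
from h import *
for p in[(143,76),(280,97),(262,278),(123,260)]:
    q=c2('top',p,.032,s=4)-O;print(np.round([q@ex*1e3,q@ey*1e3],1))
save('side','s3',(340,110,500,230),5)"
```

```text
[65.7 56.4]
[65.7 -4. ]
[-13.5  -4.9]
[-15.  55.]
```

View pics/s3.png

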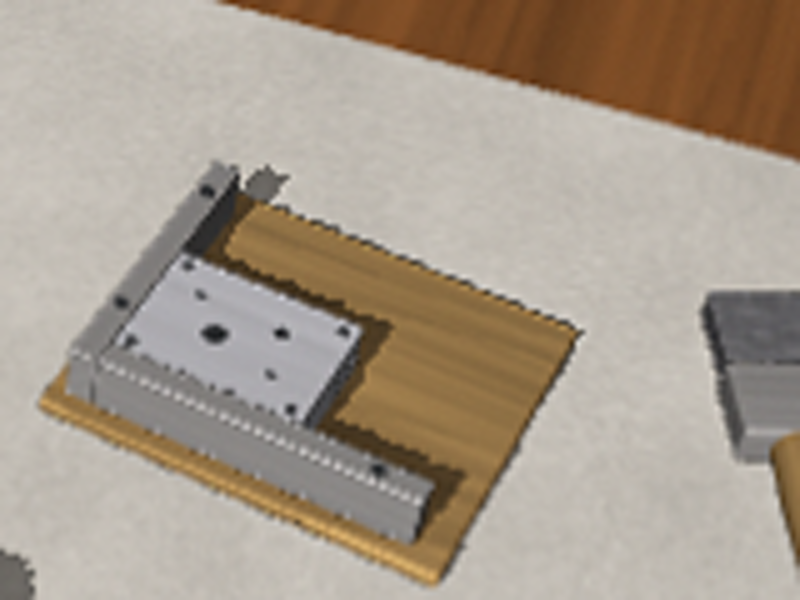

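The -x face of the stack is one flush face (crop (335,380)), and nothing sticks out on the -y side. The arm is clear, so I'm handing in.

```bash
python3 -c "
from h import *
print(ticket.sign_off())"
```

```text
the job is handed in; nothing more can be done
None
```

I pushed all three plates into the corner between the ribs and handed the job in at about 7 s: the top plate's corners measured within about 2 mm of home, and the lower two looked flush with it in the final images, but the sign-off returned no verdict.

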